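# Tip the pins into the V-trough

### The arm

A 6-joint arm with a two-finger parallel gripper is mounted at the origin on a cart in front of the work surface, level with it; the furniture and walls round the work are solid. World frame = base frame: x ahead of the robot, y to its left, z up, the work surface at z = 0. Lengths are in m, angles in rad, forces in N, time in s.
With the tool pointing down it reaches from about 0.275 to 0.75 m from the base axis. Payload 10.2 kg.
Tool frame: the origin (TCP) lies midway between the tips of the shut fingers; the grasp point (between the pads) lies 19 mm behind it (bot.grip_point_offset is the distance from the TCP to the grasp point, in m); z points along the fingers, y is the line along which they close (so a half turn about z gives the same grasp; the last joint's range is limited). The gripper opens to 85 mm and grips with 20 to 120 N. Pads are 22 mm wide; open, the fingers measure 114 mm over their backs; the gripper's body (76 mm by 85 mm) begins 54 mm behind the grasp point. The pads swing forward as they close: fully open they stand 13 mm farther back than shut.
Start: joints at [-1.379, 0.313, 1.498, -0, 1.331, -0.223], TCP at [0.212, -0.48, 0.231] pointing down, gripper open.
Joint ranges: [-2.94, 2.94], [-0.97, 2.17], [0.19, 2.56], [-1.23, 4.37], [0.02, 3.11], [-2.88, 2.88]. Speed limits (rad/s): [2.39, 2.39, 3.01, 3.14, 3.14, 3.14].

### API

Orientations are given as [roll, pitch, yaw] about the fixed x, y, z axes, in that order (R = Rz(yaw) Ry(pitch) Rx(roll)).
In Python, from station import status, imaging, order, bot gives the robot as it stands.
- The arm moves only by the shell command python3 -m handwheel 'ROWS' [FORCE]. ROWS is JSON, a list of rows, each a list of 3 entries, a list of its own where there are three numbers: the opening, from 0 (shut) to 1 (fully open), then the shift along the tool's x, y, z in m, then the turn about the tool's z in rad. A call has 1 to 5 rows; each row is the pose to reach, as a shift and turn from the pose commanded when the call began, along the tool's axes at that moment; what a row does not reach only later rows make up. A row lasts 1/10 s, in which the tool goes at most 50 mm and 8.59 degrees, less where a joint would pass 70% of its speed; a pose out of reach is approached as far as the arm can. A call with a gripper value outside its range is refused whole. The fingers move at their own pace and stop on an object; FORCE is the grip in N (left out, the last holds). Time passes only in rows, so rows that repeat a pose let the fingers close. It gives the time, the measured TCP pose, the force, the opening and the grip force at its end, in the units of the state.
- status.read_state(): the state, without advancing time (a new reading comes with each control period).
- imaging.camera(name): name is "side" or "top"; returns a dict with "frame" (420x560x3 uint8, blue, green, red), "depth" (420x560 float32, m along the optical axis (not along the pixel's ray), 0 where there is no reading), "K" (3x3 intrinsics, pixels), "R" (3x3) and "t" (3): a world point X has camera coordinates R X + t. Camera axes: x right, y down, z forward; pixel columns grow to the right and rows downward; lengths in m; the calibration is good to about 2 mm. A picture is of the moment at which its call begins.
- order.close_job(): hands the job in; it is judged then, once.
The state is a dict: "time_s": time; "joint_positions": joint angles; "dq": joint speeds; "effort": joint torques, N m; "tool_pos": TCP position; "tool_rot": TCP orientation; "force": force on the tool from outside, world axes, zero at the start; "moment": the same for the moment, N m; "grip_width": opening from 0.0 (shut) to 1.0 (fully open); "grasp_force": force on a finger pad.
Only numpy, scipy, OpenCV 4.12 (cv2) and the standard library are available. Lean on these libraries where they do the work, as an engineer would, in place of code of your own. Each camera call takes 0.05 s, during which the arm holds its last target. There are 200 camera calls.

### The job

Pick up the aluminium tray by its black handle and tip the two steel pins out of its spout into the upper part of the sloping V-trough, so that they slide down the fold and lie in one line, end to end against the end plate. Do not touch the pins with the gripper; then set the empty tray back down upright on the table, let it go, and leave the other things standing where they are.

Things in the scene. Friction and masses are not known exactly. Their poses are not given: they have to be found in the camera images.
- tray: bare aluminium tray holding the two pins: a channel 180 mm long (x), 44 mm wide outside, 38 inside, walls 58 mm high at the sides and back, none at the spout (+x) end. 0.22 kg empty. Origin: centre of its underside; x to the spout, z up. The floor rises 7 degrees to the spout, so level carrying keeps the pins back; tipped spout-down past 15 degrees they slide, by 35 to 40 both run out
- tray_handle (a point): centre of the tray's black crossbar handle: a bar 12 mm thick (tray x), 52 mm long (tray y) and 32 mm high (tray z, 84 to 116 mm above the underside), on two upright straps at the tray's sides. This point is 100 mm above the tray's underside, over the middle of the tray
- tray_lip (a point): tip of the tray's spout, a flat tongue 26 mm wide and 4 mm thick that sticks out 20 mm beyond the walls: middle of its edge, top face, at x = 110, z = 30 mm in the tray's frame. Axes as the tray's
- trough_fold: V-trough: bright steel angle 250 mm long, fold down, two 50 mm legs at 45 degrees (mouth 71 mm wide, leg edges 35 mm above the fold), fixed on a grey sloping stand 80 x 260 mm. Origin: inside of the fold at the end plate's inner face (low end), 30 mm above the table. x runs up the fold at 20 degrees, y across, z square to it out of the V. The end plate stands 46 mm above the fold
- trough_top (a point): point on the inside of the fold at the trough's open upper end, 250 mm up the fold from the end plate, about 115 mm above the table. Pins put in here slide down by themselves. Lying on the fold, a pin's centre is 17 mm above it; the first lies with its centre 35 mm from the end plate, the next 105 mm. Axes as the trough's
- pin_a: polished, oiled round steel pin, 24 mm in diameter, 70 mm long, with two dark grooves; very slippery (friction about 0.12); about 0.09 kg. Origin at its centre, x along its axis. The two pins are alike and lie end to end in the tray at the start
- pin_b: polished, oiled round steel pin, 24 mm in diameter, 70 mm long, with two dark grooves; very slippery (friction about 0.12); about 0.09 kg. Origin at its centre, x along its axis. The two pins are alike and lie end to end in the tray at the start
- loupe: black inspection loupe, an open cup-like cylinder 38 mm across and 36 mm tall; a bystander, to be left where it is. Origin: centre of its underside
- bottle_1: small amber dropper bottle with a black cap, 34 mm across and 102 mm tall; a bystander, to be left where it is. Origin: centre of its underside
- pass_stamp: black waisted hand stamp, 24 x 24 mm and 60 mm tall; a bystander, to be left where it is. Origin: centre of its underside
- solder_spool: small reel with blue flanges, about 56 x 83 x 40 mm with its loose end; a bystander, to be left where it is. Origin: centre of its underside
- spare_nest: brown fixture block studded with pins, 60 x 90 x 22 mm; a bystander, to be left where it is. Origin: centre of its underside
Mind the look-alikes: they are no part of the job. What is shaped like the pin_b but brown or pink is not meant.

How it is judged:
By the outcome, as a careful person would: the job done as asked, in the order asked, and still so for the second after the job is handed in, with the robot touching nothing.
It also fails if it takes over 56 s, if anything falls off the work surface, if the arm or the gripper's body presses on something with over 40 N, if the wrist force passes 120 N, or if a joint passes its speed limit or range.

## Working session

There is one attempt and no reset: what is moved stays moved. The work goes in short steps, Python scripts to look and compute and a shell command to move; the robot and the scene stay as the last step left them, time stands still between calls to the robot, and variables do not carry over. Pictures are saved under pics/ and viewed, at most 10 in all, crops included, and the job is handed in when it is done.

```bash
ls; mkdir -p pics
python3 - <<'E'
from station import status, imaging, order, bot
import cv2
print([a for a in dir(bot) if a[0]!='_'],bot.grip_point_offset)
s=status.read_state();print(s)
for n in("top","side"):
    c=imaging.camera(n);cv2.imwrite(f"pics/{n}0.png",c["frame"]);print(n,c["K"].tolist(),c["R"].round(3).tolist(),c["t"].round(3).tolist())
    import numpy as np;np.savez(f"{n}0.npz",**c)
E
```

```text
pics
['MotionError', 'grip_point_offset'] 0.0187
{'time_s': 0.0, 'joint_positions': array([-1.37937646e+00,  3.13485478e-01,  1.49845184e+00,  7.19502757e-06,
        1.33097261e+00, -2.23440050e-01]), 'dq': array([-0.0013617 ,  0.00015722,  0.00187976,  0.00064516, -0.00086198,
        0.0007224 ]), 'effort': array([-8.63926634e-04, -4.12272084e+01, -2.59747374e+01, -2.17188344e-04,
        4.13221103e-03, -1.71148531e-05]), 'tool_pos': array([ 0.21152909, -0.48022231,  0.23071136]), 'tool_rot': array([-3.14030967e+00, -2.98701608e-04,  4.14858012e-01]), 'force': array([-0.26655004,  0.05801322, -0.93651718]), 'moment': array([ 0.02153402, -0.00562729, -0.01203218]), 'grasp_force': 0.0, 'grip_width': 0.999621530754605}
top [[527.4490569462923, 0.0, 283.54299544185017], [0.0, 527.4490569462923, 213.20568576850994], [0.0, 0.0, 1.0]] [[0.008, -1.0, 0.012], [-0.992, -0.009, -0.125], [0.125, -0.011, -0.992]] [0.008, 0.534, 1.132]
side [[443.91989327646445, 0.0, 273.5905246136833], [0.0, 443.91989327646445, 209.90907632225094], [0.0, 0.0, 1.0]] [[-0.987, -0.159, 0.01], [-0.077, 0.42, -0.904], [0.139, -0.894, -0.427]] [0.545, 0.124, 0.968]
```

View pics/top0.png

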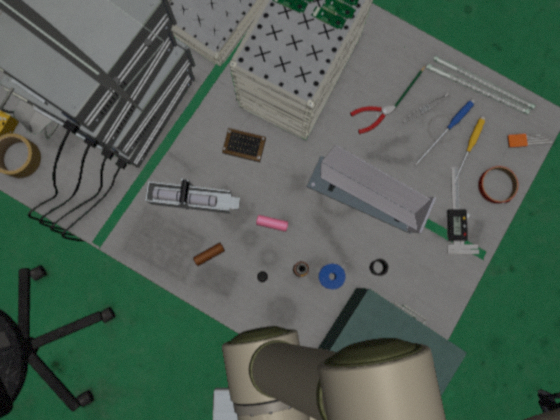

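View pics/side0.png

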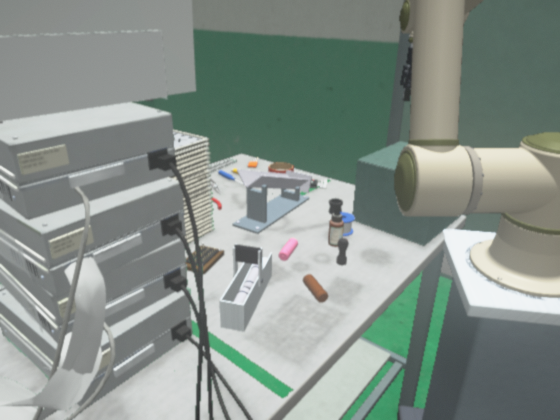

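Top view: the tray is at about (190,196), with its black handle at (185,192) and its spout to the right at (238,203). The trough runs from (315,170) to (430,215), and the side view (258,203) shows its end plate at the left end, so the right end is the upper one. Possible mix-ups for the pins are the brown rod (208,253) and the pink rod (272,223). The steel pins I want are inside the tray at about (178,197) and (205,198). For the handle, the other dark items are the black nest block (244,145) and the stamp (262,276).

```bash
cat > h.py <<'E'
import numpy as np
def pts(c):
    d=c["depth"];v,u=np.indices(d.shape);K=c["K"]
    P=np.stack([(u-K[0,2])/K[0,0]*d,(v-K[1,2])/K[1,1]*d,d],-1)
    X=(P-c["t"])@c["R"]; X[d==0]=np.nan
    return X
E
python3 - <<'E'
import numpy as np,cv2
from h import *
T=dict(np.load("top0.npz"));S=dict(np.load("side0.npz"))
t=T["frame"][165:225,135:255];w=T["frame"][135:245,300:460]
a=cv2.resize(t,None,fx=5,fy=5,interpolation=cv2.INTER_CUBIC);b=cv2.resize(w,None,fx=5,fy=5,interpolation=cv2.INTER_CUBIC)[:300]
b=cv2.resize(w,(436,300),interpolation=cv2.INTER_CUBIC)
s=cv2.resize(S["frame"][230:330,210:283],(364,300)) if 0 else cv2.resize(S["frame"][165:240,225:345],(364,228))
o=np.zeros((600,800,3),np.uint8);o[:300,:600]=a;o[300:,:436]=b;o[300:528,436:]=s
cv2.imwrite("pics/crop1.png",o)
X=pts(T)
for n,(u0,u1,v0,v1) in dict(tray=(140,245,170,215),trough=(300,440,140,240)).items():
    R=X[v0:v1,u0:u1].reshape(-1,3)
    for lo,hi in((.02,.045),(.045,.07),(.08,.13),(.13,.17)):
        m=(R[:,2]>lo)&(R[:,2]<hi);q=R[m]
        if len(q)>5:
            r=cv2.minAreaRect(q[:,:2].astype(np.float32));print(n,lo,hi,len(q),np.round(r[0],3),np.round(r[1],3),round(r[2],1),np.median(q[:,2]).round(4))
E
```

```text
tray 0.02 0.045 1161 [0.563 0.212] [0.2   0.045] 84.1 0.0314
tray 0.045 0.07 478 [0.566 0.222] [0.18  0.054] 84.0 0.056
tray 0.08 0.13 226 [0.567 0.221] [0.016 0.053] 84.7 0.1149
trough 0.02 0.045 200 [ 0.565 -0.187] [0.207 0.063] 66.0 0.0397
trough 0.045 0.07 1009 [ 0.578 -0.201] [0.217 0.085] 62.1 0.0604
trough 0.08 0.13 2136 [ 0.59  -0.157] [0.203 0.077] 65.7 0.1043
trough 0.13 0.17 326 [ 0.617 -0.097] [0.061 0.076] 64.7 0.1359
```

View pics/crop1.png

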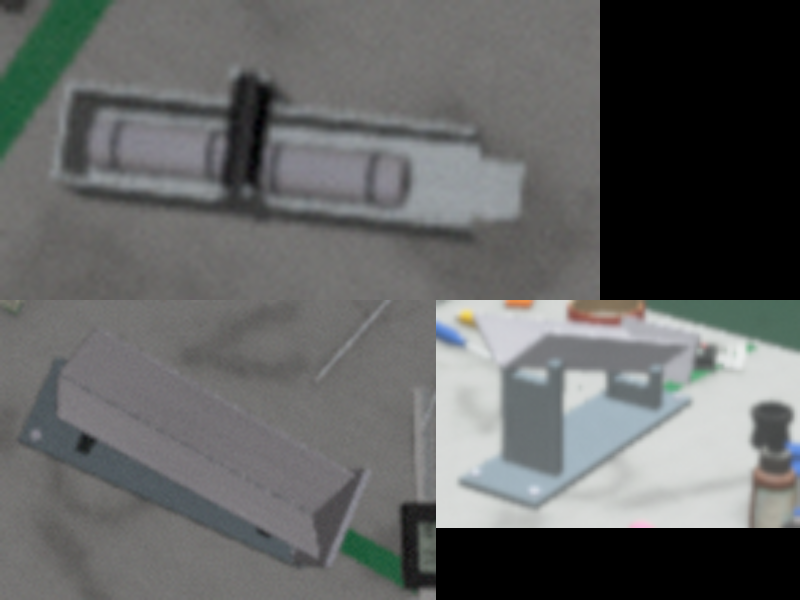

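The crop shows that I had the trough the wrong way round. Its end plate is at the right (low) end, and the upper open end is at the left, at about (316,165), on the tall post. The tray's spout already points down the slope (-y). Both grooved steel pins are visible in the tray, with the black bar across it.

```bash
cat > fit.py <<'E'
import numpy as np,cv2
from h import *
from scipy.optimize import least_squares
T=dict(np.load("top0.npz"));S=dict(np.load("side0.npz"))
A=pts(T)[135:245,300:460].reshape(-1,3);B=pts(S).reshape(-1,3)
def loc(p,X):
    yaw,pit,x,y,z=p  # uphill frame, origin on fold
    c,s=np.cos(yaw),np.sin(yaw);cp,sp=np.cos(pit),np.sin(pit)
    ex=np.array([c*cp,s*cp,sp]);ey=np.array([-s,c,0]);ez=np.cross(ex,ey)
    return (X-[x,y,z])@np.stack([ex,ey,ez],1)
def run(X,p0):
    f=lambda q:(lambda L:(L[:,2]-abs(L[:,1]))/1.414)(loc([q[0],q[1],q[2],-.16,q[3]],X))
    r=least_squares(f,p0,loss='cauchy',f_scale=.002)
    return np.array([r.x[0],r.x[1],r.x[2],-.16,r.x[3]]),f(r.x)
X=A[(A[:,2]>.035)]
p,e=run(X,[np.radians(65),np.radians(20),.59,.085])
L=loc(p,X);m=(abs(e)<.004)
print("yaw,pitch",np.degrees(p[:2]),p[2:], "inliers",m.sum(),len(m),"x range",np.percentile(L[m,0],[0.5,1,99,99.5]),"y",np.percentile(L[m,1],[1,99]))
c,s,cp,sp=np.cos(p[0]),np.sin(p[0]),np.cos(p[1]),np.sin(p[1])
for xx in np.percentile(L[m,0],[.5,99.5]):print("fold end",np.array(p[2:])+xx*np.array([c*cp,s*cp,sp]))
# side view
m=(abs(B[:,0]-.567)<.05)&(abs(B[:,1]-.221)<.05)&(B[:,2]>.08)&(B[:,2]<.13);h=B[m]
r=cv2.minAreaRect(h[:,:2].astype(np.float32));print("side handle",r,h[:,2].max(),h[:,2].min())
l=loc(p,B);m=(abs(l[:,2]-abs(l[:,1]))<.006)&(abs(l[:,1])<.036)&(abs(l[:,0])<.14)
print("side V",m.sum(),np.percentile(l[m,0],[1,99]))
E
python3 fit.py
```

```text
yaw,pitch [65.8555462 19.987805 ] [ 0.58873936 -0.16        0.0771344 ] inliers 3765 4148 x range [-0.13896478 -0.13802108  0.11067422  0.11194804] y [-0.03630407  0.03715901]
fold end [ 0.53532126 -0.27916953  0.02963344]
fold end [ 0.63177222 -0.06399874  0.11540049]
side handle ((0.5665081739425659, 0.2195194810628891), (0.017218511551618576, 0.052686940878629684), 83.2463150024414) 0.11988349443457091 0.0804539130121294
side V 874 [-0.13684952  0.11085613]
```

Run:
```python
import numpy as np
from h import *
for n in("top","side"):
    X=pts(dict(np.load(n+"0.npz"))).reshape(-1,3)
    m=(X[:,2]>.08)&(X[:,2]<.6)&(X[:,0]>.64)&(X[:,0]<1.1)&(abs(X[:,1]-.07)<.35);q=X[m]
    print(n,m.sum())
    for y in np.arange(-.25,.42,.04):
        k=abs(q[:,1]-y)<.02
        if k.sum()>3: i=np.percentile(q[k,0],[1,3,10]);j=np.where(k)[0];print("%.2f"%y,k.sum(),i.round(3),"z at near",q[j[np.argsort(q[j,0])[:5]],2].round(2),"zmax",q[k,2].max().round(2))
```

```text
top 31335
-0.17 86 [0.931 0.933 0.936] z at near [0.1  0.1  0.15 0.1  0.12] zmax 0.21
-0.13 635 [0.642 0.643 0.86 ] z at near [0.13 0.13 0.13 0.13 0.13] zmax 0.24
-0.09 1572 [0.642 0.644 0.774] z at near [0.13 0.13 0.12 0.12 0.12] zmax 0.24
-0.05 2265 [0.71  0.712 0.73 ] z at near [0.2  0.09 0.1  0.09 0.2 ] zmax 0.24
-0.01 2631 [0.712 0.715 0.72 ] z at near [0.11 0.16 0.2  0.09 0.19] zmax 0.24
0.03 2402 [0.732 0.734 0.74 ] z at near [0.11 0.11 0.11 0.12 0.18] zmax 0.24
0.07 1853 [0.752 0.754 0.759] z at near [0.11 0.21 0.09 0.11 0.21] zmax 0.24
0.11 732 [0.771 0.772 0.775] z at near [0.11 0.11 0.16 0.19 0.21] zmax 0.24
0.19 78 [0.819 0.837 0.838] z at near [0.39 0.13 0.11 0.17 0.13] zmax 0.39
0.23 2738 [0.642 0.648 0.779] z at near [0.56 0.55 0.56 0.49 0.55] zmax 0.6
0.27 4369 [0.656 0.662 0.68 ] z at near [0.6  0.57 0.56 0.56 0.56] zmax 0.6
0.31 4832 [0.658 0.663 0.67 ] z at near [0.09 0.15 0.09 0.16 0.16] zmax 0.6
0.35 3995 [0.64  0.642 0.645] z at near [0.23 0.23 0.29 0.34 0.34] zmax 0.6
0.39 2585 [0.642 0.646 0.665] z at near [0.14 0.33 0.33 0.14 0.24] zmax 0.55
side 32327
-0.13 21 [0.64  0.64  0.641] z at near [0.13 0.13 0.13 0.09 0.13] zmax 0.14
-0.09 103 [0.64  0.64  0.642] z at near [0.13 0.13 0.13 0.13 0.13] zmax 0.24
-0.05 370 [0.708 0.709 0.71 ] z at near [0.1  0.09 0.09 0.11 0.2 ] zmax 0.24
-0.01 1047 [0.712 0.713 0.717] z at near [0.1  0.09 0.21 0.08 0.16] zmax 0.24
0.03 751 [0.731 0.733 0.735] z at near [0.2  0.16 0.08 0.12 0.2 ] zmax 0.24
0.07 41 [0.751 0.751 0.752] z at near [0.23 0.23 0.2  0.2  0.21] zmax 0.24
0.23 1240 [0.64  0.641 0.642] z at near [0.46 0.51 0.49 0.5  0.52] zmax 0.52
0.27 2767 [0.653 0.655 0.657] z at near [0.49 0.49 0.51 0.5  0.51] zmax 0.52
0.31 3651 [0.678 0.68  0.684] z at near [0.09 0.09 0.08 0.09 0.08] zmax 0.52
0.35 6954 [0.641 0.641 0.644] z at near [0.13 0.38 0.34 0.29 0.24] zmax 0.52
0.39 12069 [0.644 0.649 0.656] z at near [0.23 0.14 0.24 0.24 0.24] zmax 0.52
```

Run:
```python
import numpy as np
from h import *
X=pts(dict(np.load("top0.npz")))
for u,v in((360,300),(400,320),(450,355),(430,335),(340,330)):print(u,v,X[v,u].round(3))
X=X[285:400,310:470].reshape(-1,3)
m=(X[:,2]>.1)&(X[:,2]<.35);print(X[m].min(0),X[m].max(0))
```

```text
360 300 [ 0.35  -0.135  0.158]
400 320 [ 0.314 -0.21   0.169]
450 355 [ 0.249 -0.304  0.167]
430 335 [ 0.286 -0.266  0.171]
340 330 [ 0.292 -0.097  0.147]
[ 0.17563615 -0.33376879  0.10014037] [ 0.3729776  -0.07009579  0.17702715]
```

```bash
python3 -m handwheel '[[1,[0.03,-0.025,0],0],[1,[0.06,-0.05,0],0],[1,[0.091,-0.075,0],0],[1,[0.122,-0.1,0],0],[1,[0.152,-0.1245,0],0]]' 25
python3 -m handwheel '[[1,[0.03,-0.025,0],0],[1,[0.06,-0.05,0],0],[1,[0.091,-0.075,0],0],[1,[0.122,-0.1,0],0],[1,[0.152,-0.1245,0],0]]'
python3 -m handwheel '[[1,[0.03,-0.025,0],-0.1],[1,[0.06,-0.05,0],-0.2],[1,[0.091,-0.075,0],-0.3],[1,[0.122,-0.1,0],-0.4],[1,[0.152,-0.1245,0],-0.5]]'
python3 - <<'E'
from station import status
s=status.read_state();print(s['time_s'],s['tool_pos'],s['tool_rot'],s['joint_positions'])
E
```

```text
time_s: 0.6
tool_pos: [0.3009, -0.3036, 0.2311]
tool_rot: [-3.141, -0.0, 0.414]
force: [0.3, -0.5, -0.4]
grip_width: 1.001
grasp_force: 0.0
time_s: 1.1
tool_pos: [0.3898, -0.1284, 0.2312]
tool_rot: [-3.141, 0.0, 0.415]
force: [0.3, -0.6, 0.1]
grip_width: 1.001
grasp_force: 0.0
time_s: 1.6
tool_pos: [0.4788, 0.0469, 0.2311]
tool_rot: [-3.141, 0.0, 0.919]
force: [0.0, -0.6, 0.4]
grip_width: 0.995
grasp_force: 0.0
1.6 [0.47877002 0.04686972 0.23110462] [-3.14127406e+00  1.85432633e-04  9.19209471e-01] [-1.46588009e-01  2.16244768e-01  1.62444593e+00 -8.45592071e-06
  1.30127049e+00  5.05001129e-01]
```

```bash
python3 -m handwheel '[[1,[0.04,-0.007,0],-0.11],[1,[0.08,-0.014,0.01],-0.22],[1,[0.12,-0.021,0.02],-0.33],[1,[0.16,-0.028,0.03],-0.44],[1,[0.1915,-0.0352,0.035],-0.55]]'
python3 -m handwheel '[[1,[0,0,0],0]]'
python3 - <<'E'
from station import status,imaging
import cv2,numpy as np
from h import *
s=status.read_state();print(s['time_s'],s['tool_pos'],s['tool_rot'])
c=imaging.camera("top");d=imaging.camera("side")
cv2.imwrite("pics/t1.png",np.hstack([cv2.resize(c["frame"][120:260,100:240],(400,400),interpolation=2),cv2.resize(d["frame"][140:340,150:350],(400,400),interpolation=2)]))
B=pts(d).reshape(-1,3);m=(abs(B[:,0]-.567)<.05)&(abs(B[:,1]-.221)<.03)&(B[:,2]>.085)&(B[:,2]<.125);h=B[m]
print(cv2.minAreaRect(h[:,:2].astype(np.float32)),len(h))
E
```

```text
time_s: 2.1
tool_pos: [0.5675, 0.2203, 0.1947]
tool_rot: [-3.14, 0.0, 1.47]
force: [0.1, -1.4, 0.6]
grip_width: 1.004
grasp_force: 0.0
time_s: 2.2
tool_pos: [0.5673, 0.2213, 0.1943]
tool_rot: [-3.139, 0.0, 1.471]
force: [-0.8, -0.5, -0.4]
grip_width: 0.996
grasp_force: 0.0
2.2 [0.56731002 0.22125702 0.19427022] [-3.13911001e+00  9.40762223e-05  1.47087390e+00]
((0.5664037466049194, 0.2189239114522934), (0.018524426966905594, 0.05203817039728165), 83.6958999633789) 509
```

View pics/t1.png

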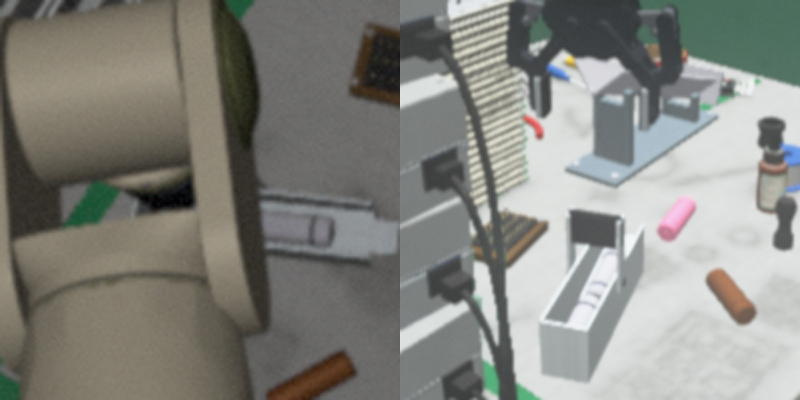

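The side crop shows the open fingers straddling the black bar at (595,228), with the steel pins in the tray below. Next I descend and grip.

```bash
python3 -m handwheel '[[1,[-0.001,0.0005,0.03],0],[1,[-0.001,0.0005,0.06],0],[1,[-0.001,0.0005,0.085],0],[1,[-0.001,0.0005,0.105],0],[1,[-0.001,0.0005,0.116],0]]'
python3 -m handwheel '[[0.4,[0,0,0],0],[0.4,[0,0,0],0],[0.4,[0,0,0],0],[0.4,[0,0,0],0],[0.4,[0,0,0],0]]' 25
python3 -m handwheel '[[0.4,[0,0,0],0],[0.4,[0,0,0],0],[0.4,[0,0,0],0],[0.4,[0,0,0],0],[0.4,[0,0,0],0]]' 25
```

```text
time_s: 2.8
tool_pos: [0.567, 0.2161, 0.0791]
tool_rot: [-3.14, 0.001, 1.463]
force: [-0.3, -0.4, 0.7]
grip_width: 1.0
grasp_force: 0.0
time_s: 3.3
tool_pos: [0.5683, 0.2172, 0.0817]
tool_rot: [3.14, -0.0, 1.465]
force: [-2.5, -2.2, 6.4]
grip_width: 0.606
grasp_force: 28.0
time_s: 3.8
tool_pos: [0.5683, 0.2172, 0.0818]
tool_rot: [3.139, -0.0, 1.465]
force: [-2.5, -1.0, 5.7]
grip_width: 0.6
grasp_force: 28.0
```

```bash
python3 -m handwheel '[[0.4,[0,0,-0.01],0],[0.4,[0,0,-0.03],0],[0.4,[0,0,-0.06],0],[0.4,[0,0,-0.09],0],[0.4,[0,0,-0.12],0]]'
python3 -m handwheel '[[0.4,[0,0,-0.02],0],[0.4,[0,0,-0.035],0],[0.4,[0,0,-0.045],0],[0.4,[0,0,-0.05],0],[0.4,[0,0,-0.05],0]]'
cat > att.py <<'E'
import numpy as np,cv2,sys
from station import status,imaging
from h import *
s=status.read_state();d=imaging.camera("side");c=imaging.camera("top")
p=s['tool_pos'];y=s['tool_rot'][2];print(s['time_s'],p.round(4),s['tool_rot'].round(4),s['force'].round(1),s['grasp_force'],s['grip_width'])
ex=np.array([-np.cos(y),-np.sin(y),0]);ey=np.array([np.sin(y),-np.cos(y),0])
g=p+[0,0,.0187]
for n,k in(("side",d),("top",c)):
    L=(pts(k).reshape(-1,3)-g);a=np.stack([L@ex,L@ey,L[:,2]],1)  # tray-ish frame at grasp point
    m=(abs(a[:,0])<.16)&(abs(abs(a[:,1])-.021)<.006)&(a[:,2]<-.01)&(a[:,2]>-.16)
    q=a[m]
    if len(q)>20:
        r=cv2.minAreaRect((q[:,[0,2]]*1000).astype(np.float32));print(n,"side-wall pts",len(q),np.round(r[0],1),np.round(r[1],1),round(r[2],1))
if len(sys.argv)>1:
    X=lambda k,b:cv2.resize(k["frame"][b[1]:b[3],b[0]:b[2]],(400,400),interpolation=2)
    cv2.imwrite(sys.argv[1],np.hstack([X(d,(150,80,350,280)),X(c,(140,90,340,290))]))
E
python3 att.py pics/t2.png
```

```text
time_s: 4.3
tool_pos: [0.5672, 0.2173, 0.2016]
tool_rot: [-3.141, 0.0, 1.465]
force: [0.6, 0.2, -5.1]
grip_width: 0.607
grasp_force: 27.9
time_s: 4.8
tool_pos: [0.5676, 0.2173, 0.2504]
tool_rot: [3.142, -0.0, 1.465]
force: [0.1, 0.8, -5.6]
grip_width: 0.604
grasp_force: 27.9
4.8 [0.5676 0.2173 0.2504] [ 3.1416 -0.      1.4649] [ 0.1  0.8 -5.6] 27.887312918901443 0.6042043994150392
side side-wall pts 1913 [ -3.1 -54.3] [182.3  88.3] 1.0
top side-wall pts 582 [ -3.5 -69. ] [ 64.4 179.2] 89.8
```

View pics/t2.png

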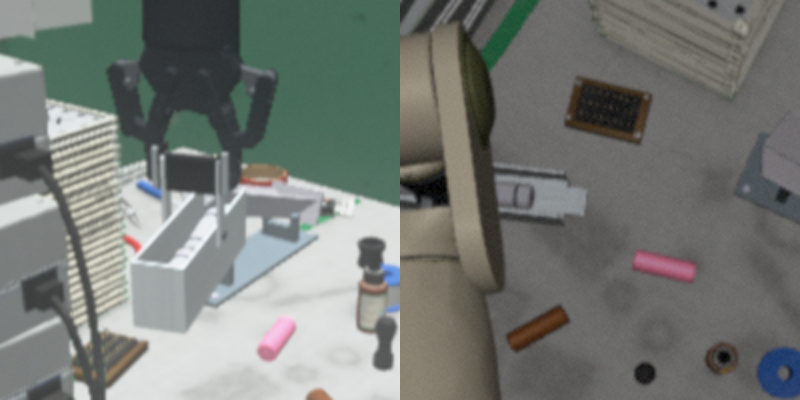

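```bash
python3 -m handwheel '[[0.4,[-0.005,0.003,0],0],[0.4,[-0.014,0.009,0],0],[0.4,[-0.025,0.016,0],0],[0.4,[-0.037,0.023,0],0],[0.4,[-0.05,0.031,0],0]]'
python3 -m handwheel '[[0.4,[-0.013,0.008,0],0],[0.4,[-0.026,0.016,0],0],[0.4,[-0.039,0.024,0],0],[0.4,[-0.052,0.032,0],0],[0.4,[-0.065,0.04,0],0]]'
python3 -m handwheel '[[0.4,[-0.013,0.008,0],0],[0.4,[-0.026,0.016,0],0],[0.4,[-0.038,0.024,0],0],[0.4,[-0.05,0.031,0],0],[0.4,[-0.06,0.038,0],0]]'
python3 -m handwheel '[[0.4,[-0.008,0.005,0],0.02],[0.4,[-0.013,0.008,0],0.06],[0.4,[-0.017,0.01,0],0.1],[0.4,[-0.0177,0.011,0],0.15],[0.4,[-0.0177,0.011,0],0.2]]'
python3 -m handwheel '[[0.4,[0,0,0],0.05],[0.4,[0,0,0],0.09],[0.4,[0,0,0],0.116],[0.4,[0,0,0],0.116]]'
python3 att.py
```

```text
time_s: 5.4
tool_pos: [0.5938, 0.1628, 0.2502]
tool_rot: [-3.141, 0.0, 1.464]
force: [0.5, 1.1, -4.2]
grip_width: 0.609
grasp_force: 27.9
time_s: 5.9
tool_pos: [0.6266, 0.0942, 0.2503]
tool_rot: [-3.142, 0.0, 1.465]
force: [-0.1, 0.6, -4.9]
grip_width: 0.603
grasp_force: 27.9
time_s: 6.4
tool_pos: [0.658, 0.0306, 0.2502]
tool_rot: [-3.141, 0.0, 1.465]
force: [0.2, -0.2, -5.3]
grip_width: 0.607
grasp_force: 27.9
time_s: 6.9
tool_pos: [0.6668, 0.0126, 0.2502]
tool_rot: [-3.141, -0.0, 1.262]
force: [0.6, 0.6, -4.8]
grip_width: 0.607
grasp_force: 27.9
time_s: 7.3
tool_pos: [0.6667, 0.0129, 0.2503]
tool_rot: [-3.142, -0.0, 1.148]
force: [0.0, -0.6, -4.8]
grip_width: 0.602
grasp_force: 27.9
7.3 [0.6667 0.0129 0.2503] [-3.1415 -0.      1.1484] [ 0.  -0.6 -4.8] 27.886687014251947 0.6023288035160188
side side-wall pts 2148 [ 39.8 -79.2] [108.1 271.4] 74.0
top side-wall pts 610 [ 48.  -80.5] [ 98.  258.5] 73.6
```

```bash
python3 -m handwheel '[[0.4,[0,0,0.01],0],[0.4,[0,0,0.02],0],[0.4,[0,0,0.03],0],[0.4,[0,0,0.04],0],[0.4,[0,0,0.049],0]]'
python3 -m handwheel '[[0.4,[0,0,0],0],[0.4,[0,0,0],0]]'
sed -i 's/(150,80,350,280)/(190,100,320,230)/;s/(140,90,340,290)/(220,110,350,240)/' att.py
python3 att.py pics/t3.png
```

```text
time_s: 7.9
tool_pos: [0.6664, 0.013, 0.2]
tool_rot: [-3.141, 0.0, 1.149]
force: [-0.4, -0.2, -4.6]
grip_width: 0.601
grasp_force: 27.9
time_s: 8.1
tool_pos: [0.6667, 0.013, 0.2014]
tool_rot: [3.141, -0.0, 1.149]
force: [0.1, -0.0, -4.6]
grip_width: 0.604
grasp_force: 27.9
8.1 [0.6667 0.013  0.2014] [ 3.1415 -0.      1.1489] [ 0.1 -0.  -4.6] 27.893550284206867 0.6040308805514981
side side-wall pts 2102 [ 33.2 -77.8] [106.9 259. ] 73.9
top side-wall pts 587 [ 42.8 -70.1] [ 70.3 241.8] 84.3
```

View pics/t3.png

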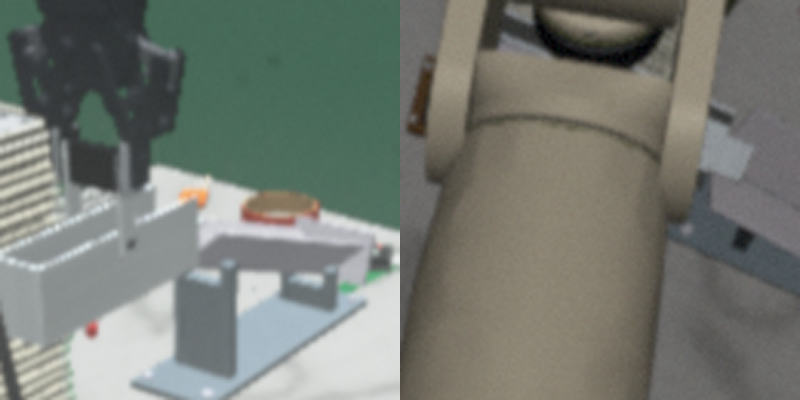

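The picture shows the tray level, with the lip over the open upper end of the V, at about (730,160) in the top crop, and in line with it. I'll push forward and up so the front face bears on the V's end and the tray pivots in the pads.

```bash
python3 -m handwheel '[[0.4,[-0.005,0,0],0],[0.4,[-0.009,0,-0.003],0],[0.4,[-0.013,0,-0.007],0],[0.4,[-0.017,0,-0.011],0],[0.4,[-0.021,0,-0.014],0]]'
python3 -m handwheel '[[0.4,[0,0,0],0]]'
cat > tilt.py <<'E'
import numpy as np,cv2,sys
from station import status,imaging
from h import *
s=status.read_state();d=imaging.camera("side")
p=s['tool_pos'];y=s['tool_rot'][2];print(s['time_s'],p.round(4),s['force'].round(1))
ex=np.array([-np.cos(y),-np.sin(y),0]);ey=np.array([np.sin(y),-np.cos(y),0])
L=(pts(d).reshape(-1,3)-p-[0,0,.0187]);a=np.stack([L@ex,L@ey,L[:,2]],1)
for sg in(1,-1):
    m=(a[:,0]>-.14)&(a[:,0]<.045)&(abs(sg*a[:,1]-.022)<.005)&(a[:,2]<.05)&(a[:,2]>-.14);q=a[m]
    if len(q)<100: continue
    # top edge of wall: highest per column, behind the strap
    xs=[];zs=[]
    for x in np.arange(-.085,-.02,.004):
        k=abs(q[:,0]-x)<.002
        if k.sum()>3: xs.append(x);zs.append(q[k,2].min())
    f=np.polyfit(xs,zs,1);print("side",sg,len(q),"bottom edge slope deg",np.degrees(np.arctan(f[0])).round(1),"z0",f[1].round(4))
if len(sys.argv)>1: cv2.imwrite(sys.argv[1],np.hstack([cv2.resize(d["frame"][100:250,170:370],(533,400),interpolation=2)]))
E
python3 tilt.py pics/t4.png
```

```text
time_s: 8.7
tool_pos: [0.6579, -0.0065, 0.2158]
tool_rot: [3.141, -0.0, 1.149]
force: [2.0, 3.1, -5.2]
grip_width: 0.603
grasp_force: 27.4
time_s: 8.8
tool_pos: [0.658, -0.0068, 0.216]
tool_rot: [3.141, -0.0, 1.148]
force: [1.3, 2.2, -2.6]
grip_width: 0.604
grasp_force: 27.6
8.8 [ 0.658  -0.0068  0.216 ] [ 1.3  2.2 -2.6]
side 1 446 bottom edge slope deg -16.2 z0 -0.0588
side -1 1251 bottom edge slope deg -9.4 z0 -0.099
```

View pics/t4.png

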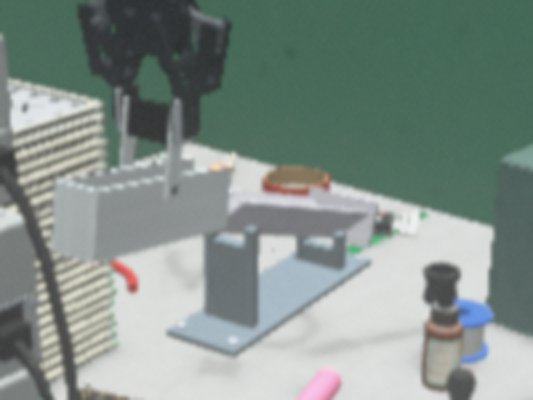

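The tray has pivoted 9.4° nose-down about the pads, with no slip. I'll carry on along the arc.

```bash
python3 -m handwheel '[[0.4,[-0.0055,0,-0.0037],0],[0.4,[-0.011,0,-0.007],0],[0.4,[-0.0165,0,-0.01],0],[0.4,[-0.022,0,-0.0128],0],[0.4,[-0.0276,0,-0.0152],0]]'
python3 tilt.py
python3 -m handwheel '[[0.4,[-0.005,0,-0.0017],0],[0.4,[-0.01,0,-0.0033],0],[0.4,[-0.015,0,-0.0045],0],[0.4,[-0.02,0,-0.0058],0],[0.4,[-0.02,0,-0.0058],0]]'
python3 tilt.py pics/t5.png
```

```text
time_s: 9.35
tool_pos: [0.6465, -0.0318, 0.2308]
tool_rot: [3.141, -0.0, 1.149]
force: [1.7, 2.1, -4.9]
grip_width: 0.604
grasp_force: 27.0
9.35 [ 0.6465 -0.0318  0.2308] [ 1.7  2.1 -4.9]
side 1 256 bottom edge slope deg -15.4 z0 -0.0433
side -1 1389 bottom edge slope deg -21.3 z0 -0.1063
time_s: 9.9
tool_pos: [0.6384, -0.0504, 0.2368]
tool_rot: [3.141, 0.0, 1.148]
force: [1.3, 1.7, -2.2]
grip_width: 0.606
grasp_force: 27.2
9.9 [ 0.6384 -0.0504  0.2368] [ 1.3  1.7 -2.2]
side 1 294 bottom edge slope deg -29.1 z0 -0.1171
side -1 1454 bottom edge slope deg -31.0 z0 -0.1172
```

View pics/t5.png

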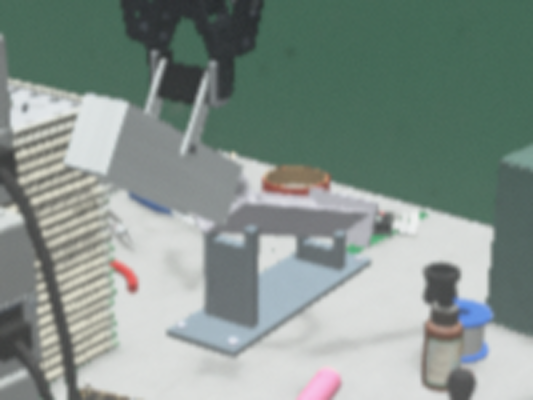

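```bash
python3 -m handwheel '[[0.4,[-0.005,0,-0.001],0],[0.4,[-0.01,0,-0.002],0],[0.4,[-0.015,0,-0.0025],0],[0.4,[-0.02,0,-0.003],0],[0.4,[-0.022,0,-0.003],0]]'
python3 -m handwheel '[[0.4,[0,0,0],0],[0.4,[0,0,0],0],[0.4,[0,0,0],0],[0.4,[0,0,0],0],[0.4,[0,0,0],0]]'
python3 tilt.py
python3 - <<'E'
from station import imaging
import cv2,numpy as np
c=imaging.camera("top");np.savez("top5.npz",**c)
cv2.imwrite("pics/t6.png",cv2.resize(c["frame"][120:250,290:460],(680,520),interpolation=2))
E
```

```text
time_s: 10.45
tool_pos: [0.6293, -0.0703, 0.2395]
tool_rot: [3.141, 0.0, 1.148]
force: [1.5, 2.4, -0.4]
grip_width: 0.602
grasp_force: 27.0
time_s: 10.95
tool_pos: [0.6295, -0.0697, 0.2393]
tool_rot: [3.141, 0.0, 1.149]
force: [1.4, 1.1, 0.7]
grip_width: 0.602
grasp_force: 27.0
10.95 [ 0.6295 -0.0697  0.2393] [1.4 1.1 0.7]
side 1 422 bottom edge slope deg -41.0 z0 -0.1361
side -1 1465 bottom edge slope deg -41.4 z0 -0.1369
```

View pics/t6.png

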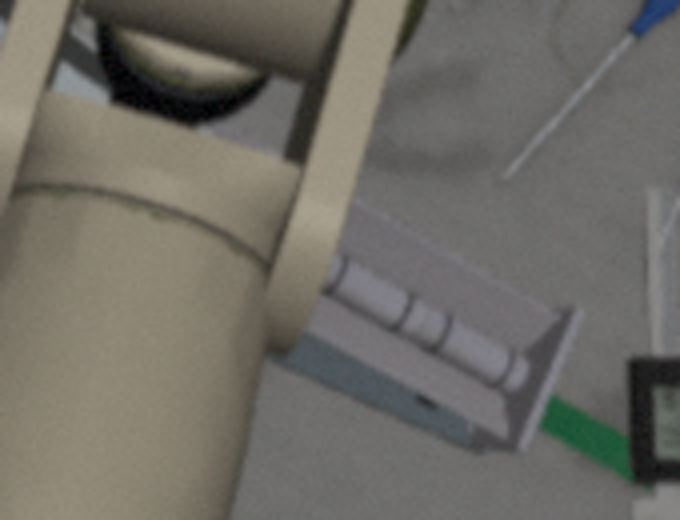

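Both pins lie end to end in the trough, with grooves at (515,365)/(440,330) and (408,312)/(335,270). Next I retreat up and back, then check them again.

```bash
python3 -m handwheel '[[0.4,[0.005,0,-0.01],0],[0.4,[0.01,0,-0.02],0],[0.4,[0.015,0,-0.03],0],[0.4,[0.02,0,-0.045],0],[0.4,[0.03,0,-0.06],0]]' 20
python3 -m handwheel '[[0.4,[0.02,0,0],0],[0.4,[0.04,0,0],0],[0.4,[0.06,0,0],0],[0.4,[0.08,0,0],0],[0.4,[0.1,0,0],0]]'
python3 tilt.py
python3 - <<'E'
from station import imaging
import cv2,numpy as np
from fit import loc,p
from h import *
c=imaging.camera("top")
X=pts(c)[135:245,300:460].reshape(-1,3);L=loc(p,X);L[:,0]+=.139
for x in np.arange(0,.2,.01):
    m=(abs(L[:,0]-x)<.004)&(abs(L[:,1])<.006);print(int(x*1000),m.sum(),(np.median(L[m,2])*1000).round(1) if m.any() else None,end=" | ")
E
```

```text
time_s: 11.55
tool_pos: [0.6418, -0.0422, 0.3006]
tool_rot: [3.141, 0.0, 1.148]
force: [-0.3, -0.0, -2.6]
grip_width: 0.606
grasp_force: 26.7
time_s: 12.05
tool_pos: [0.683, 0.0501, 0.3]
tool_rot: [3.141, 0.0, 1.149]
force: [-0.1, -0.9, -2.3]
grip_width: 0.602
grasp_force: 26.7
12.05 [0.683  0.0501 0.3   ] [-0.1 -0.9 -2.3]
side 1 374 bottom edge slope deg -39.6 z0 -0.134
side -1 1933 bottom edge slope deg -40.2 z0 -0.1348
yaw,pitch [65.8555462 19.987805 ] [ 0.58873936 -0.16        0.0771344 ] inliers 3765 4148 x range [-0.13896478 -0.13802108  0.11067422  0.11194804] y [-0.03630407  0.03715901]
fold end [ 0.53532126 -0.27916953  0.02963344]
fold end [ 0.63177222 -0.06399874  0.11540049]
side handle ((0.5665081739425659, 0.2195194810628891), (0.017218511551618576, 0.052686940878629684), 83.2463150024414) 0.11988349443457091 0.0804539130121294
side V 874 [-0.13684952  0.11085613]
0 38 39.4 | 10 21 27.2 | 20 16 27.3 | 30 19 28.0 | 40 17 28.1 | 50 21 27.5 | 60 18 27.8 | 70 19 27.7 | 80 18 28.1 | 90 17 28.7 | 100 18 28.2 | 110 22 28.0 | 120 21 28.3 | 130 19 28.6 | 140 44 17.1 | 150 18 3.5 | 160 16 1.6 | 170 15 4.2 | 180 19 4.3 | 190 19 3.0 |
```

The pins lie at 0–140 mm up the fold, hard against the plate, with their tops 28 mm above the fold (17 + 12 mm expected). Now I take the tray back. It is still tilted 40°, so I'll right it on the table by dragging it backward on its front edge.

```bash
python3 -m handwheel '[[0.4,[0.004,-0.03,0],-0.06],[0.4,[0.009,-0.06,0],-0.12],[0.4,[0.013,-0.09,0],-0.18],[0.4,[0.018,-0.12,0],-0.25],[0.4,[0.022,-0.146,0],-0.316]]'
python3 -m handwheel '[[0.4,[0,0,0.035],0],[0.4,[0,0,0.07],0],[0.4,[0,0,0.105],0],[0.4,[0,0,0.14],0],[0.4,[0,0,0.168],0]]'
python3 -m handwheel '[[0.4,[0,0,0.005],0],[0.4,[0,0,0.01],0],[0.4,[0,0,0.014],0],[0.4,[0,0,0.018],0],[0.4,[0,0,0.018],0]]'
python3 tilt.py pics/t7.png
```

```text
time_s: 12.65
tool_pos: [0.5571, 0.1292, 0.3001]
tool_rot: [3.141, 0.0, 1.468]
force: [1.0, 0.7, -2.2]
grip_width: 0.606
grasp_force: 26.7
time_s: 13.15
tool_pos: [0.5581, 0.1284, 0.13]
tool_rot: [-3.141, 0.001, 1.465]
force: [-0.5, 0.1, -3.0]
grip_width: 0.605
grasp_force: 26.7
time_s: 13.65
tool_pos: [0.5593, 0.1288, 0.1143]
tool_rot: [3.139, -0.0, 1.465]
force: [0.4, 0.0, 1.5]
grip_width: 0.601
grasp_force: 27.1
13.65 [0.5593 0.1288 0.1143] [0.4 0.  1.5]
side 1 579 bottom edge slope deg -0.2 z0 -0.1328
side -1 1195 bottom edge slope deg 0.8 z0 -0.1316
```

```bash
python3 -m handwheel '[[0.4,[0.006,0,0.002],0],[0.4,[0.012,0,0.003],0],[0.4,[0.018,0,0.004],0],[0.4,[0.023,0,0.005],0],[0.4,[0.03,0,0.007],0]]'
cat > t2.py <<'E'
import numpy as np,sys
from station import status,imaging
from h import *
s=status.read_state();d=imaging.camera("side");p=s['tool_pos'];y=s['tool_rot'][2]
ex=np.array([-np.cos(y),-np.sin(y),0]);ey=np.array([np.sin(y),-np.cos(y),0])
L=(pts(d).reshape(-1,3)-p);a=np.stack([L@ex,L@ey,L[:,2]+p[2]],1)
m=(abs(a[:,1]+.022)<.005)&(a[:,0]>-.13)&(a[:,0]<-.02)&(a[:,2]>.012)&(a[:,2]<.19);q=a[m]
xs,zs=[],[]
for x in np.arange(-.07,-.025,.004):
    k=abs(q[:,0]-x)<.002
    if k.sum()>3: xs.append(x);zs.append(q[k,2].max())
f=np.polyfit(xs,zs,1);print(p.round(4),s['force'].round(1),"top edge slope",np.degrees(np.arctan(f[0])).round(1),"z0",f[1].round(4),"min z wall",q[:,2].min().round(3))
E
python3 t2.py
```

```text
time_s: 14.2
tool_pos: [0.5631, 0.1592, 0.1089]
tool_rot: [3.137, -0.001, 1.465]
force: [0.1, 1.3, 12.6]
grip_width: 0.604
grasp_force: 29.9
[0.5631 0.1592 0.1089] [ 0.1  1.3 12.6] top edge slope -7.6 z0 0.0995 min z wall 0.029
```

```bash
cat > prof.py <<'E'
import numpy as np
from station import status,imaging
from h import *
s=status.read_state();d=imaging.camera("side");p=s['tool_pos'];y=s['tool_rot'][2]
ex=np.array([-np.cos(y),-np.sin(y),0]);ey=np.array([np.sin(y),-np.cos(y),0])
L=(pts(d).reshape(-1,3)-p);a=np.stack([L@ex,L@ey,L[:,2]+p[2]],1)
print(p.round(4),s['force'].round(1))
m=(abs(a[:,1]+.022)<.006)&(a[:,2]>.008);q=a[m]
for x in np.arange(-.13,.13,.01):
    k=abs(q[:,0]-x)<.004
    if k.sum()>3: print("%d: %d..%d (%d)"%(x*1000,*(np.percentile(q[k,2],[2,98])*1000),k.sum()),end=" | ")
E
python3 prof.py
```

```text
[0.5631 0.1602 0.1086] [-0.2  2.9 11.6]
-130: 81..97 (39) | -120: 78..113 (65) | -110: 73..132 (77) | -100: 69..130 (37) | -90: 65..123 (43) | -80: 56..118 (51) | -70: 55..384 (139) | -60: 59..415 (249) | -50: 45..420 (67) | -40: 37..421 (43) | -30: 40..314 (319) | -20: 31..292 (162) | -10: 31..230 (194) | 0: 17..145 (35) | 9: 13..186 (38) | 19: 9..68 (30) | 29: 13..62 (21) | 39: 27..58 (15) | 49: 40..429 (40) | 99: 12..23 (7) |
```

The tray is now at about 27° and righting as planned, so I'll continue.

```bash
python3 -m handwheel '[[0.4,[0.008,0,0.002],0],[0.4,[0.015,0,0.0045],0],[0.4,[0.022,0,0.0075],0],[0.4,[0.029,0,0.011],0],[0.4,[0.036,0,0.0145],0]]'
python3 -m handwheel '[[0.4,[0.006,0,0.004],0],[0.4,[0.012,0,0.008],0],[0.4,[0.018,0,0.012],0],[0.4,[0.018,0,0.012],0]]'
python3 prof.py
```

```text
time_s: 14.8
tool_pos: [0.5667, 0.1955, 0.0937]
tool_rot: [3.138, -0.002, 1.465]
force: [0.6, 2.0, 6.4]
grip_width: 0.605
grasp_force: 29.3
time_s: 15.2
tool_pos: [0.5683, 0.2137, 0.0808]
tool_rot: [3.139, -0.002, 1.466]
force: [1.4, 3.3, 4.7]
grip_width: 0.602
grasp_force: 28.1
[0.5683 0.2137 0.0808] [1.4 3.3 4.7]
-100: 9..61 (98) | -90: 10..61 (39) | -80: 8..61 (43) | -70: 12..359 (129) | -60: 13..385 (269) | -50: 12..393 (75) | -40: 8..394 (49) | -30: 16..285 (316) | -20: 15..265 (140) | -10: 17..202 (256) | 0: 9..154 (31) | 9: 10..158 (24) | 19: 11..60 (25) | 29: 9..59 (35) | 39: 10..60 (23) | 49: 14..404 (96) | 59: 10..406 (25) | 69: 10..55 (21) | 79: 10..60 (17) |
```

The tray is flat on the table, with its wall tops at about 60 mm along its whole length. I'll release it and withdraw.

```bash
python3 -m handwheel '[[0.75,[0,0,0],0],[0.9,[0,0,0],0],[1,[0,0,0],0],[1,[0,0,0],0],[1,[0,0,0],0]]'
python3 -m handwheel '[[1,[0,0,-0.02],0],[1,[0,0,-0.05],0],[1,[0,0,-0.08],0],[1,[0,0,-0.11],0],[1,[0,0,-0.14],0]]'
python3 -m handwheel '[[1,[-0.04,0.02,0],0],[1,[-0.08,0.04,0],0],[1,[-0.12,0.06,0],0],[1,[-0.16,0.08,0],0],[1,[-0.16,0.08,0],0]]'
python3 - <<'E'
from station import status,imaging
import cv2,numpy as np
from h import *
d=imaging.camera("side");c=imaging.camera("top")
cv2.imwrite("pics/end.png",np.hstack([cv2.resize(d["frame"],(440,330)),cv2.resize(c["frame"],(360,270))[:,:].repeat(1,0)]) if 0 else np.vstack([cv2.resize(d["frame"][130:350,190:410],(400,300)),cv2.resize(c["frame"][110:300,130:460],(400,300))]))
R=pts(d).reshape(-1,3);m=(abs(R[:,0]-.567)<.07)&(abs(R[:,1]-.22)<.14)&(R[:,2]>.045)&(R[:,2]<.07)
print(cv2.minAreaRect(R[m,:2].astype(np.float32)),status.read_state()['force'])
E
```

```text
time_s: 15.75
tool_pos: [0.5674, 0.2122, 0.0797]
tool_rot: [-3.141, 0.0, 1.465]
force: [0.6, 1.2, -0.2]
grip_width: 1.004
grasp_force: 0.0
time_s: 16.25
tool_pos: [0.5673, 0.2122, 0.221]
tool_rot: [-3.141, 0.0, 1.465]
force: [-0.6, -0.1, -0.2]
grip_width: 1.007
grasp_force: 0.0
time_s: 16.75
tool_pos: [0.6312, 0.0397, 0.2191]
tool_rot: [-3.141, 0.001, 1.459]
force: [-0.7, 0.8, 0.2]
grip_width: 1.004
grasp_force: 0.0
((0.5694757103919983, 0.2441132664680481), (0.22744333744049072, 0.06911607086658478), 72.29736328125) [ 0.33353006 -0.09793431  0.04942966]
```

View pics/end.png

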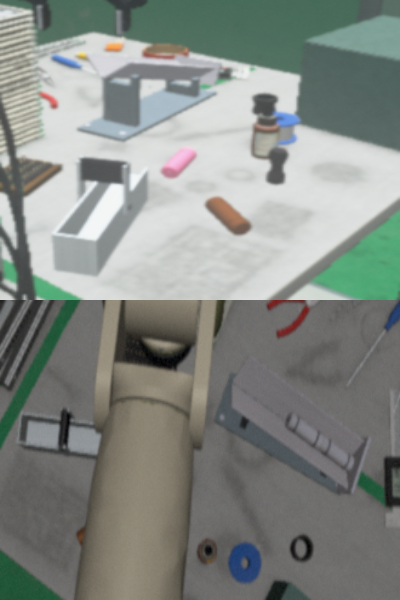

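The final picture shows the tray upright, empty and released at (100,225). The two pins lie in line against the end plate at (320,440). The other items that are in view are where they were.

```bash
python3 -c "
from station import order
print(order.close_job())"
```

```text
the job is handed in; nothing more can be done
None
```

The job is handed in at about 17 s: both pins lie end to end against the end plate in the V-trough, the empty tray stands upright and released near its starting spot, and no bystander that was in view at the end had moved.

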